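Draw out the third hand's telescoping arm to the mark and hold it

TASK

On the jeweller's bench, free the telescoping arm of the green third hand: turn the orange clamp knob on its sleeve anticlockwise (seen from above) to its stop, leaving the arm pushed home meanwhile. Then pinch the black head of the arm across its red lock button so that the button is squeezed right in, draw the head out until its yellow pointer stands at the white line of the red cursor on the scale, and finish holding it there, still gripping with the button squeezed in, because a spring pulls the arm back. Do not shift the cursor, and leave the soldering block, the flux jar and the screwdriver where they are.

Things in the scene. Friction and masses are not known exactly. Their poses are not given: they have to be found in the camera images.
- third_hand: The stand, fixed to the bench at a varying place and yaw. Origin: centre of the underside of its dark base plate (100 x 120 x 16 mm). Its +y is the direction the arm draws out (within 0.35 rad of world +y). Green sleeve 36 mm wide, y -50 to 50 mm, 87 to 123 mm up, a 3 mm washer on it under the knob; the 18 mm steel tube runs through it, axis 105 mm up, sticking out 75 mm behind at home.
- knob_grip (a point): Point on the vertical axis of the orange clamp knob, 159 mm above the bench, straight above the stand's origin; the height to grip. The knob is an upright bar 12 mm wide along this point's own x, 46 mm long along its own y, from 141 to 171 mm above the bench, on a 22 mm steel stem. The point turns with the knob.
- clamp_knob (a joint): Angle of the clamp knob (rad), growing anticlockwise seen from above, stops at 0 and 1.4; starts at 0 to 0.15 (clamped). A pin locks the tube up to about 0.85; loosened counts from 1.1. Turning takes about 0.05 N m; it stays where left. At 0 the bar's length lies 0.7 rad clockwise of the stand's +y, at 1.4 it lies 0.7 rad anticlockwise of it.
- boom: The sliding arm: tube, black head and, in front (+y), a thin clip with a brass ring reaching 129 mm from the origin. Origin: middle of the head on the tube's axis, 105 mm above the bench; axes as the stand's; 100 mm along +y from the stand's origin when home, 135 mm more at its stop. Head 34 mm wide (x), 44 mm long (y), from 15 mm below to 35 mm above the origin. A spring (1.6 N home, 3.2 N far) pulls it back.
- head_grip (a point): Centre of the head to be pinched, 117 mm above the bench, level with the lock button. Pinch along the stand's x: one finger on the button's face (+x side), the other on the plain opposite face 17 mm to the -x side.
- button_face (a point): Centre of the outer face of the red lock button, 18 mm diameter, in the head's +x side (the side away from the robot); stands 7 mm proud of the head when out, 1 mm when squeezed right in.
- lock_button (a joint): How far the lock button is pushed in (m): 0 out, 0.006 fully in, a spring of 2.2 N at 0 to 5.5 N at 0.006. Its catch, on a steel tongue that runs from the sleeve into the head, blocks the arm at home unless pushed in more than about 0.0035; squeezed in counts from 0.0042. Drawn out, nothing latches the arm: let go, it springs back until the catch stops it 10 mm short of home.
- pointer (a point): Tip of the yellow pointer, a 3 mm wide blade under the head on its +x side, 77.5 mm above the bench; it rides along the scale at the head's y and moves with the head.
- cursor_line (a point): Inner end of the white line across the red cursor (20 x 14 x 12 mm) on the aluminium scale bar (stand's x 30 to 58 mm, y 30 to 250 mm, top 74 mm up, black lines every 10 mm). 77.5 mm up, axes as the stand's; 40 to 120 mm further along the stand's +y than the pointer at the start. The cursor slides if knocked with over 4 N.
- solder_block: Bystander: loose white ceramic soldering block, 100 by 70 by 30 mm, origin under its centre, lying below the arm's drawn-out end.
- flux_jar: Bystander: loose flux jar with a green lid, 52 mm diameter, 55 mm high, origin under its centre, on the robot's side of the stand.
- screwdriver: Bystander: loose screwdriver, 150 mm long, lying on the far side of the stand.

How it is judged:
By the outcome, as a careful person would: the job done as asked, in the order asked, and still so for the second after the job is handed in, while the arm keeps its last pose, push and grip.
It also fails if it takes over 48 s, if anything falls off the work surface, if the arm or the gripper's body presses on something with over 40 N, if the wrist force passes 120 N, or if a joint passes its speed limit or range.

ROBOT

A 6-joint arm with a two-finger parallel gripper is mounted at the origin on the work surface. World frame = base frame: x ahead of the robot, y to its left, z up, the work surface at z = 0. Lengths are in m, angles in rad, forces in N, time in s.
With the tool pointing down it reaches from about 0.35 to 1 m from the base axis. Payload 7.1 kg.
Tool frame: the origin (TCP) lies between the finger pads; the fingertips stand 22 mm ahead of it and the grasp point (between the pads) lies 3 mm ahead of it; z points along the fingers, y is the line along which they close (so a half turn about z gives the same grasp; the last joint's range is limited). The gripper opens to 85 mm and grips with 20 to 120 N. Pads are 22 mm wide; open, the fingers measure 114 mm over their backs; the gripper's body (76 mm by 85 mm) begins 54 mm behind the grasp point. The pads swing forward as they close: fully open they stand 13 mm farther back than shut.
Start: joints at [-1.189, 0.423, 1.63, -0, 1.089, -0.019], TCP at [0.244, -0.575, 0.214] pointing down, gripper open.
Joint ranges: [-3, 3], [-0.9, 2.11], [0.09, 2.58], [-1.31, 4.45], [0.11, 2.69], [-2.54, 2.54]. Speed limits (rad/s): [2.39, 2.39, 3.01, 3.14, 3.14, 3.14].

INTERFACE

Orientations are given as a rotation vector (axis times angle).
In Python, from rig import manip gives the robot as it stands. The module is installed in compiled form; this text tells all that it offers. Calls block until the motion is done:
- manip.move_to(position, orientation): joint-space move of the TCP to a pose.
- manip.servo_line(position, orientation=None, rate=0.15): straight line of the TCP; orientation=None keeps the orientation; rate is the mean speed in m/s.
- manip.set_joints(angles): joint-space move.
- manip.command_gripper(opening, f_grip=None): finger opening in m; f_grip is the grip in N (None keeps the last); returns when the fingers have stopped.
- manip.hold(seconds).
- manip.solve_ik(position, orientation): joint angles nearest the present ones, or None.
- manip.camera(name): name is "side" or "top"; returns a dict with "image" (384x512x3 uint8, red, green, blue), "fx", "fy", "cx", "cy" (pixels), "k1" (the pictures are not rectified: a ray, as slopes to the right and down, at radius r is drawn at 1 + k1 r^2 times it, then the intrinsics apply), "cam_to_world" (4x4, takes a point from camera to world coordinates). Camera axes: x right, y down, z forward; pixel columns grow to the right and rows downward; lengths in m; the calibration is good to about 2 mm. A picture is of the moment at which its call begins. There is no depth.
A pose or a line that the arm cannot do raises manip.IKError and nothing moves.
- manip.sign_off(): hands the job in; it is judged then, once.
Readings, each from a call of its own:
- manip.get_time(): time.
- manip.get_joint_positions(): joint angles.
- manip.get_joint_vel(): joint speeds.
- manip.get_tau(): joint torques, N m.
- manip.get_position(): TCP position.
- manip.get_ee_rot(): TCP orientation.
- manip.get_contact_force(): force on the tool from outside, world axes, zero at the start.
- manip.get_torque(): the same for the moment, N m.
- manip.get_width(): finger opening in m.
- manip.get_grip_force(): force on a finger pad.
Only numpy, scipy, OpenCV 4.12 (cv2) and the standard library are available. Lean on these libraries where they do the work, as an engineer would, in place of code of your own. Each camera call takes 0.05 s, during which the arm holds its last target. There are 200 camera calls.

## Working session

There is one attempt and no reset: what is moved stays moved. The work goes in short steps, each a Python script; the robot and the scene stay as the last script left them, time stands still between calls to the robot, and variables do not carry over. Pictures are saved under pics/ and viewed, at most 10 in all, crops included, and the job is handed in when it is done.

```bash
mkdir -p pics; cat > h.py <<'E'
import numpy as np, cv2
from rig import manip
def snap(n,fn=None):
    c=manip.camera(n)
    if fn: cv2.imwrite('pics/'+fn,cv2.cvtColor(c['image'],cv2.COLOR_RGB2BGR))
    return c
def ray(c,px):
    K=np.array([[c['fx'],0,c['cx']],[0,c['fy'],c['cy']],[0,0,1]])
    u=cv2.undistortPoints(np.array([[px]],float),K,np.array([c['k1'],0,0,0.]))[0,0]
    T=np.array(c['cam_to_world']); d=T[:3,:3]@np.array([u[0],u[1],1]); return T[:3,3],d/np.linalg.norm(d)
def onz(c,px,z):
    o,d=ray(c,px); return o+d*(z-o[2])/d[2]
def tri(c1,p1,c2,p2):
    A=np.zeros((3,3));b=np.zeros(3);R=[ray(c1,p1),ray(c2,p2)]
    for o,d in R:
        P=np.eye(3)-np.outer(d,d);A+=P;b+=P@o
    x=np.linalg.solve(A,b); return x,[np.linalg.norm((np.eye(3)-np.outer(d,d))@(x-o)) for o,d in R]
def proj(c,p):
    T=np.linalg.inv(np.array(c['cam_to_world'])); q=T[:3,:3]@p+T[:3,3]; x=q[:2]/q[2]; x=x*(1+c['k1']*(x@x)); return np.array([c['fx']*x[0]+c['cx'],c['fy']*x[1]+c['cy']])
E
python3 - <<'E'
from h import *
for n in('side','top'):
    c=snap(n,n+'0.png'); print(n,{k:c[k] for k in('fx','fy','cx','cy','k1')},np.round(c['cam_to_world'],3))
print(manip.get_time(),manip.get_ee_rot(),manip.get_width())
E
```

```text
side {'fx': 459.0022286092044, 'fy': 459.0022286092044, 'cx': 252.6189259050594, 'cy': 185.2390627310662, 'k1': -0.07461465444873228} [[-0.961 -0.135  0.242  0.354]
 [-0.276  0.531 -0.801  0.82 ]
 [-0.02  -0.836 -0.548  0.686]
 [ 0.     0.     0.     1.   ]]
top {'fx': 446.0184710674538, 'fy': 446.0184710674538, 'cx': 253.89050354535914, 'cy': 193.44382427108272, 'k1': -0.17517227339565852} [[ 0.018 -0.976  0.218  0.361]
 [-1.    -0.019 -0.002  0.012]
 [ 0.006 -0.218 -0.976  1.168]
 [ 0.     0.     0.     1.   ]]
0.1 [-3.07743236e+00 -6.25092428e-01  3.80377724e-04] 0.08511041507590236
```

View pics/side0.png

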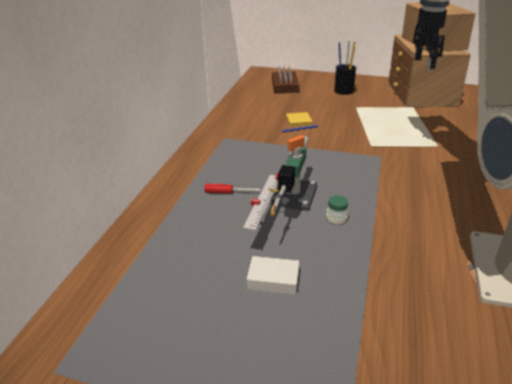

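View pics/top0.png

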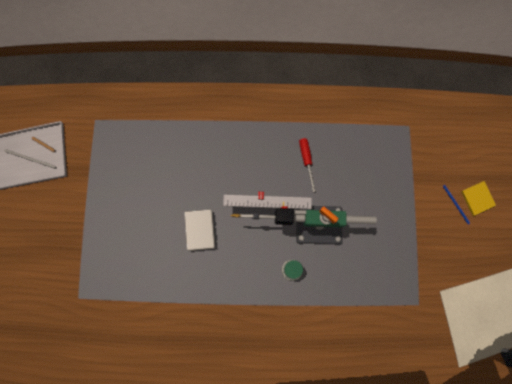

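Side: the knob is at about (297,143), the head at (288,176), the red cursor at (256,202) and the jar at (337,210). Top: the knob is at (329,215), the head at (285,216), the cursor at (262,195) and the button at (285,208). Next I'll zoom in on both views.

```bash
python3 - <<'E'
import cv2,numpy as np
a=cv2.imread('pics/top0.png')[175:255,215:385]; b=cv2.imread('pics/side0.png')[125:245,235:345]
cv2.imwrite('pics/c1.png',np.vstack([cv2.resize(a,(680,320),interpolation=cv2.INTER_NEAREST)]))
cv2.imwrite('pics/c2.png',cv2.resize(b,(550,600),interpolation=cv2.INTER_NEAREST))
for n in('top','side'):
    im=cv2.imread(f'pics/{n}0.png');h=cv2.cvtColor(im,cv2.COLOR_BGR2HSV)
    for nm,lo,hi in(('orange',(5,170,120),(14,255,255)),('red',(0,150,90),(4,255,255)),('red2',(172,150,90),(180,255,255)),('yellow',(18,120,90),(34,255,255)),('green',(60,90,30),(95,255,255))):
        m=cv2.inRange(h,lo,hi);k,_,st,ce=cv2.connectedComponentsWithStats(m)
        print(n,nm,[(st[i].tolist(),ce[i].round(1).tolist()) for i in range(1,k) if st[i][4]>3 and 190<ce[i][0]<400 and 120<ce[i][1]<300])
E
```

```text
top orange [([321, 207, 17, 15, 107], [328.9, 213.8])]
top red [([299, 138, 13, 27, 215], [305.2, 151.0]), ([259, 192, 5, 7, 20], [261.0, 194.2]), ([282, 207, 5, 1, 5], [284.0, 207.0])]
top red2 []
top yellow [([232, 214, 8, 3, 13], [235.5, 214.8])]
top green [([304, 210, 22, 16, 215], [312.5, 218.5]), ([330, 211, 16, 16, 128], [339.7, 219.3]), ([285, 261, 18, 17, 222], [293.3, 269.2])]
side orange [([288, 135, 16, 15, 158], [295.2, 141.8])]
side red [([277, 174, 1, 4, 4], [277.0, 175.5]), ([205, 184, 27, 9, 225], [218.0, 188.1]), ([251, 201, 8, 4, 21], [254.5, 202.1])]
side red2 []
side yellow [([273, 189, 5, 3, 9], [275.6, 190.2]), ([271, 206, 4, 10, 27], [272.3, 210.9])]
side green [([302, 149, 3, 4, 9], [303.1, 150.3]), ([287, 157, 17, 19, 117], [295.5, 163.9]), ([330, 197, 17, 13, 166], [337.6, 202.4])]
```

View pics/c1.png

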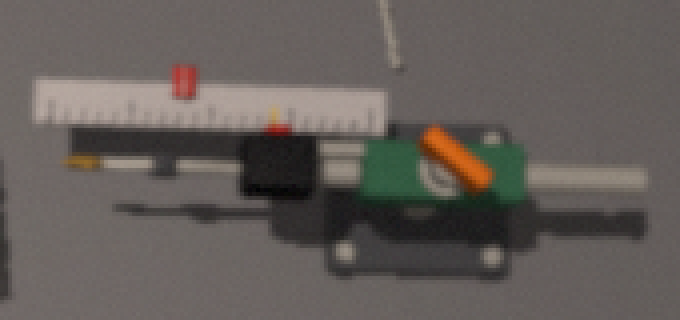

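View pics/c2.png

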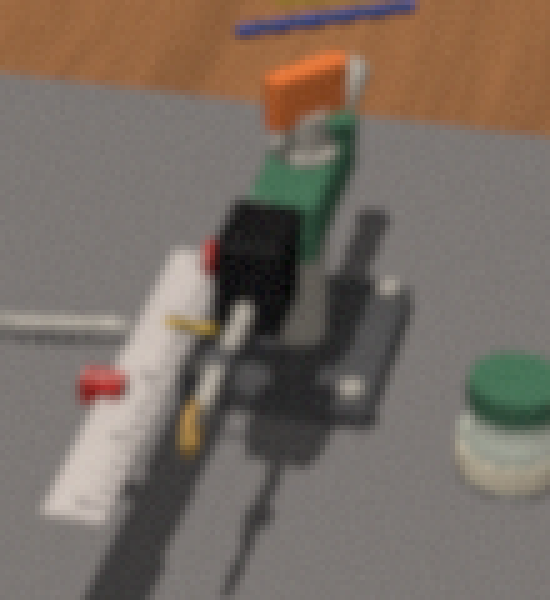

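The top crop shows the scale bar, with the cursor's white line at about px (261,195), the pointer at (283.7,203.5) and the tube running to (376,219). In the side crop the pointer tip is at about (269,189), and the knob and head are clear. Next I'll compute the stand's pose.

```bash
cat > m.py <<'E'
from h import *
def comps(im,lo,hi,minA=3):
    h=cv2.cvtColor(im,cv2.COLOR_RGB2HSV);m=cv2.inRange(h,lo,hi);k,L,st,ce=cv2.connectedComponentsWithStats(m)
    return [(st[i],ce[i],(L==i)) for i in range(1,k) if st[i][4]>=minA]
E
python3 - <<'E'
from m import *
t=snap('top');s=snap('side')
def planerect(c,mask,z):
    P=np.array([onz(c,(x,y),z)[:2] for y,x in np.argwhere(mask)]);
    r=cv2.minAreaRect((P*1000).astype(np.float32)); return r, cv2.boxPoints(r)
big=[q for q in comps(t['image'],(0,0,120),(180,70,255),100) if 215<q[1][0]<320 and 190<q[1][1]<215]
for q in big: print('scale top',q[0],planerect(t,q[2],.074))
big=[q for q in comps(s['image'],(0,0,120),(180,70,255),100) if 240<q[1][0]<290 and 170<q[1][1]<235]
for q in big: print('scale side',q[0],planerect(s,q[2],.074))
o=[q for q in comps(t['image'],(4,150,90),(16,255,255),50) if 300<q[1][0]<350 and q[1][1]>200][0]
o2=[q for q in comps(s['image'],(4,150,90),(16,255,255),50) if 280<q[1][0]<310 and 130<q[1][1]<160][0]
print('knob',o[1],o2[1],tri(t,o[1],s,o2[1])); print('bar',planerect(t,o[2],.171))
gm=sum(q[2] for q in comps(t['image'],(55,80,25),(95,255,255),30) if 300<q[1][0]<350 and q[1][1]<240)>0
print('sleeve',planerect(t,gm|o[2]&False,.123))
print('pointer',tri(t,(283.5,202.5),s,(268.8,189.0)),onz(t,(283.5,202.5),.0775))
print('button',tri(t,(284.5,207),s,(277,175.5)),onz(t,(284.5,207),.117))
print('cursor',tri(t,(261,194.5),s,(255,202)),onz(t,(261,198.5),.0775), onz(t,(261,195),.085))
print('ring',tri(t,(235,214.8),s,(272.3,210.9)))
print('tube end',onz(t,(376,219.5),.114))
E
```

```text
scale top [222 192  90  17 995] (((590.5639038085938, -21.97295379638672), (223.58444213867188, 37.92115020751953), 89.67597198486328), array([[ 570.97144, -133.65616],
       [ 608.89197, -133.87062],
       [ 610.1564 ,   89.71025],
       [ 572.23584,   89.92471]], dtype=float32))
knob [328.54347826 214.17391304] [295.19306931 141.27722772] (array([ 0.54043876, -0.1629302 ,  0.15923749]), [np.float64(0.0005010176575093638), np.float64(0.0005010176575093239)])
bar (((538.4775390625, -161.0135498046875), (45.968196868896484, 17.40145492553711), 53.206539154052734), array([[ 517.7441 , -174.20805],
       [ 531.67914, -184.63036],
       [ 559.211  , -147.81905],
       [ 545.27594, -137.39674]], dtype=float32))
sleeve (((536.9909057617188, -159.58509826660156), (98.66925048828125, 38.988826751708984), 88.8873291015625), array([[ 516.5422  , -208.53186 ],
       [ 555.5236  , -209.28897 ],
       [ 557.43964 , -110.638336],
       [ 518.4582  , -109.881226]], dtype=float32))
pointer (array([ 0.58247986, -0.06440213,  0.0759186 ]), [np.float64(0.001065238552672443), np.float64(0.0010652385526724057)]) [ 0.5832368  -0.06417897  0.0775    ]
button (array([ 0.56282534, -0.06396419,  0.11734345]), [np.float64(0.0012862898585803333), np.float64(0.0012862898585802853)]) [ 0.56419355 -0.06386103  0.117     ]
cursor (array([ 0.60165497, -0.00797394,  0.07344775]), [np.float64(0.0018502648164147961), np.float64(0.0018502648164147838)]) [ 0.59239247 -0.0078132   0.0775    ] [ 0.59969911 -0.007548    0.085     ]
ring (array([0.54424316, 0.05492296, 0.10330081]), [np.float64(0.0011029391244977104), np.float64(0.0011029391244977923)])
tube end [ 0.53763885 -0.28746333  0.114     ]
```

The stand's origin is at about (0.539, -0.162), yaw about -0.02, and the knob starts at about 0.05 to 0.08. The heights agree with the text. Now I'll turn the knob.

```bash
cat >> m.py <<'E'
ORG=np.array([.5393,-.1622]); YAW=-.018
def ori(a):
    t=(a+np.pi/2)/2; return np.pi*np.array([np.cos(t),np.sin(t),0])
def rep(l): print(l,'t%.1f'%manip.get_time(),'p',np.round(manip.get_position(),4),'F',np.round(manip.get_contact_force(),1),'M',np.round(manip.get_torque(),2),'w%.4f g%.1f'%(manip.get_width(),manip.get_grip_force()),'j6 %.3f'%manip.get_joint_positions()[5])
E
python3 - <<'E'
from m import *
q=.07; a=YAW-.7+q; P=lambda z:[*ORG,z]
print(ori(-1.17))
manip.command_gripper(.045,30)
manip.move_to(P(.25),ori(a)); rep('above')
manip.servo_line(P(.163)); rep('down')
manip.command_gripper(0,30); rep('grip')
snap('top','k1.png'); snap('side','k1s.png')
E
```

```text
[3.07872121 0.62536399 0.        ]
above t2.5 p [ 0.5391 -0.163   0.2499] F [ 0.5 -0.1 -0.2] M [-0.02 -0.03  0.01] w0.0450 g0.0 j6 0.335
down t3.3 p [ 0.5398 -0.1626  0.1635] F [ 0.1  0.5 -0.2] M [ 0.02 -0.01 -0.01] w0.0450 g0.0 j6 0.335
grip t3.8 p [ 0.5394 -0.1622  0.1632] F [-0.3 -0.1  0.1] M [ 0.02  0.03 -0.02] w-0.0000 g0.0 j6 0.335
```

```bash
python3 - <<'E'
import cv2,numpy as np
a=cv2.imread('pics/k1.png')[160:260,240:400]; b=cv2.imread('pics/k1s.png')[90:220,240:350]
cv2.imwrite('pics/k2.png',np.hstack([cv2.resize(a,(400,250)),cv2.resize(b,(330,390))[:250]*1 if 0 else np.zeros((250,10,3),np.uint8)]))
o=np.zeros((520,800,3),np.uint8);o[:260,:416]=cv2.resize(a,(416,260));o[:520,360+0:800]=cv2.resize(b,(440,520));o[:260,:360]=cv2.resize(a,(416,260))[:,:360]
cv2.imwrite('pics/k2.png',o)
E
```

```text
(no output)
```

View pics/k2.png

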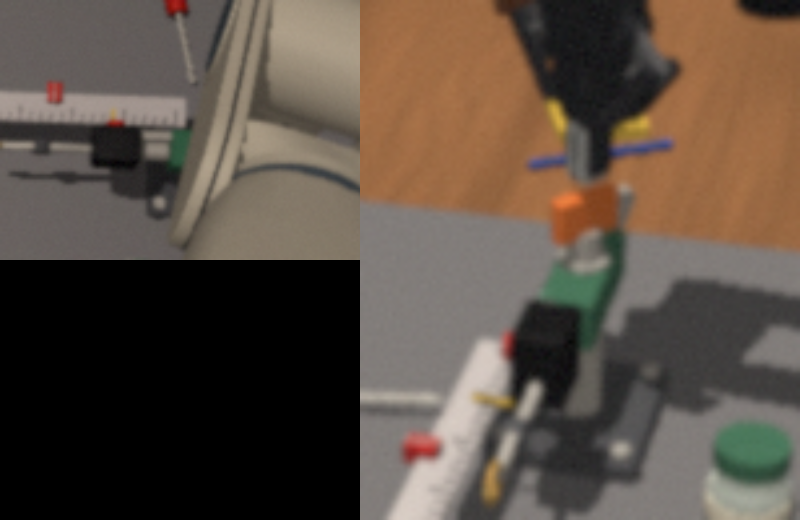

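The side crop shows the shut fingertips at about px (297,134), at or above the knob's top edge, so they missed the knob. I'll compare that with where they should project.

```bash
python3 - <<'E'
from m import *
s=snap('side')
for p in([.5394,-.1622,.141],[.5394,-.1622,.160],[.5394,-.1622,.171],[.5394,-.1622,.185],[.5394,-.1622,.23],[.5394,-.2,.141]): print(p,proj(s,np.array(p)).round(1))
print(manip.get_joint_positions(),manip.get_ee_rot(),ori(YAW-.63))
manip.servo_line([*ORG,.25]); manip.hold(.2);rep('up')
s=snap('side','k3.png')
cv2.imwrite('pics/k3c.png',cv2.resize(cv2.imread('pics/k3.png')[50:180,220:380],(640,520)))
for z in(.228,.25,.3): print(z,proj(s,np.array([*ORG,z])).round(1))
E
```

```text
[0.5394, -0.1622, 0.141] [295.1 148. ]
[0.5394, -0.1622, 0.16] [295.4 141.1]
[0.5394, -0.1622, 0.171] [295.5 137.1]
[0.5394, -0.1622, 0.185] [295.7 131.9]
[0.5394, -0.1622, 0.23] [296.2 114.8]
[0.5394, -0.2, 0.141] [298.1 141. ]
[-3.13244972e-01  3.98835420e-01  1.80712555e+00 -1.64404509e-05
  9.35607919e-01  3.34714035e-01] [2.81302033e+00 1.39869839e+00 1.21378456e-05] [2.81307917 1.39863862 0.        ]
up t4.8 p [ 0.5387 -0.162   0.2488] F [-0.9  0.2  0.2] M [ 0.04  0.01 -0.04] w0.0000 g0.0 j6 0.335
0.228 [296.2 115.6]
0.25 [296.5 107. ]
0.3 [297.2  86.7]
```

View pics/k3c.png

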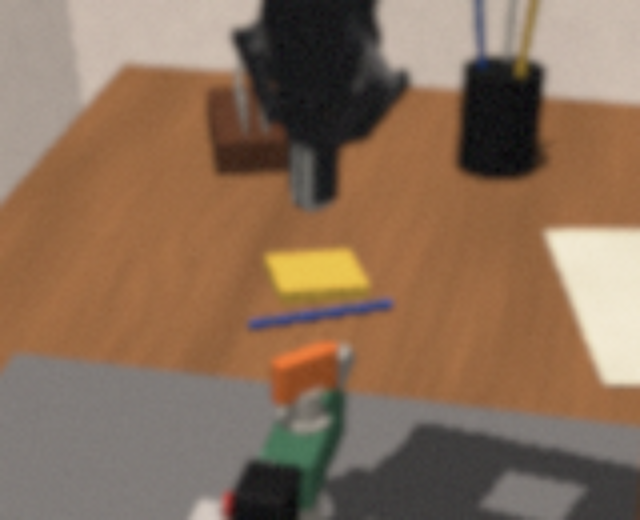

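The tip shows at px (298,101) but should be at (296,115.6), so the true tool position differs from the reported one. I'll measure the offset from a pose that both cameras can see.

```bash
python3 - <<'E'
from m import *
manip.move_to([.5,-.36,.25],ori(YAW-.63)); manip.hold(.3); rep('look')
s=snap('side','l_s.png');t=snap('top','l_t.png')
p=np.array([.5,-.36,.228]);a=proj(s,p);b=proj(t,p);print(a,b)
A=cv2.imread('pics/l_s.png');B=cv2.imread('pics/l_t.png')
def crop(I,c):
    x0=int(np.clip(c[0]-50,0,412));y0=int(np.clip(c[1]-75,0,234));print(x0,y0);I=I[y0:y0+150,x0:x0+100];return cv2.resize(I,(400,600),interpolation=cv2.INTER_NEAREST)
cv2.imwrite('pics/l.png',np.hstack([crop(A,a),crop(B,b)]))
E
```

```text
look t6.0 p [ 0.5006 -0.3589  0.2502] F [-0.8  0.2 -0.8] M [-0.05  0.07 -0.04] w0.0003 g0.0 j6 0.005
[325.13231     87.20420653] [422.62119957 228.39678718]
275 12
372 153
```

View pics/l.png

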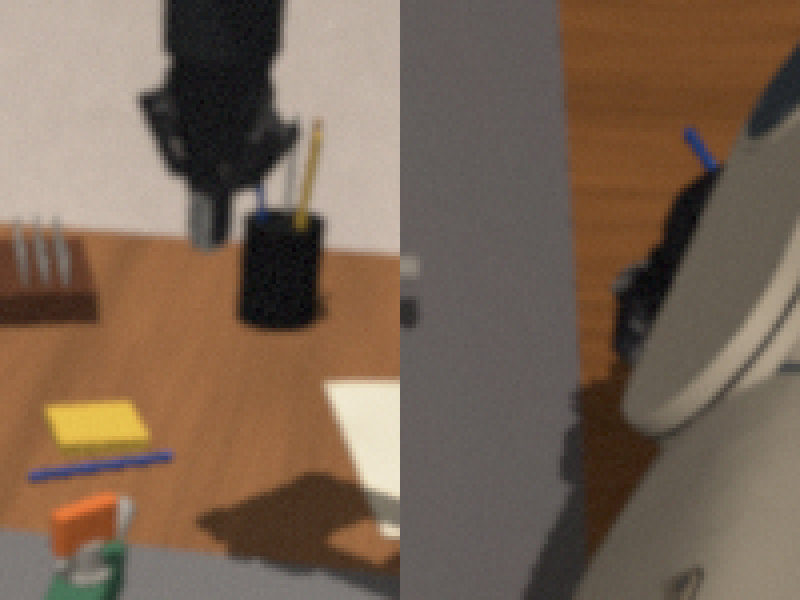

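The side view shows the tip at (327.5,73.8) against a predicted (325,87). In the top view the tip is hidden and only the lower-left knuckle shows, at about (429,231). I'll triangulate that knuckle, then probe the bare bench lightly to get the height offset.

```bash
python3 - <<'E'
from m import *
s=snap('side');t=snap('top')
print(tri(s,(348.7,43.2),t,(429.5,231.8)),tri(s,(348.7,43.2),t,(427,231)))
o,d=ray(s,(327.5,73.75))
for y in(-.34,-.36,-.38,-.40,-.43): print((o+d*(y-o[1])/d[1]).round(4))
x,y=.5,-.36
manip.servo_line([x,y,.06],rate=.2); rep('60')
f0=manip.get_contact_force()
s2=snap('side','p60.png')
for z in np.arange(.052,-.03,-.003):
    manip.servo_line([x,y,z],rate=.03)
    f=manip.get_contact_force()-f0
    if f[2]>4: break
rep('touch')
manip.servo_line([x,y,.08],rate=.2)
E
```

```text
(array([ 0.45878608, -0.31938901,  0.36401987]), [np.float64(0.014603739774994202), np.float64(0.014603739774994223)]) (array([ 0.45917395, -0.31377593,  0.36574176]), [np.float64(0.015443169132685997), np.float64(0.01544316913268605)])
[ 0.4936 -0.34    0.2732]
[ 0.496  -0.36    0.2661]
[ 0.4984 -0.38    0.259 ]
[ 0.5008 -0.4     0.2518]
[ 0.5044 -0.43    0.2412]
60 t7.3 p [ 0.5007 -0.3606  0.0611] F [0.2 0.  0.4] M [ 0.01  0.04 -0.  ] w-0.0001 g0.0 j6 0.005
touch t13.8 p [ 0.5002 -0.3601 -0.0172] F [-6.5  5.5 28.1] M [0.93 1.27 0.02] w-0.0000 g13.9 j6 0.005
```

The touch came at a reading of about -0.015, so the real tip sits 37 mm higher than reported. The side view also puts it about 3 to 4 mm nearer in x. I'll apply both corrections and grip the knob.

```bash
cat >> m.py <<'E'
DZ=-.037; DX=.003
def C(x,y,z): return [x+DX,y,z+DZ]   # desired true TCP -> command
E
python3 - <<'E'
from m import *
q=.07; a=YAW-.7+q
manip.servo_line([.5,-.36,.2],rate=.4)
manip.command_gripper(.045,30)
manip.move_to(C(*ORG,.22),ori(a))
manip.servo_line(C(*ORG,.163),rate=.15); rep('down')
manip.command_gripper(0,30); rep('grip')
s=snap('side','g.png'); cv2.imwrite('pics/gc.png',cv2.resize(cv2.imread('pics/g.png')[90:220,230:370],(560,520)))
E
```

```text
down t16.7 p [ 0.5424 -0.1632  0.1261] F [ 0.9 -0.6  1.7] M [ 0.02 -0.01 -0.  ] w0.0451 g0.0 j6 0.336
grip t17.1 p [ 0.5416 -0.1617  0.1273] F [-5.9  3.5  7.3] M [ 0.53  0.99 -0.02] w0.0183 g29.1 j6 0.336
```

View pics/gc.png

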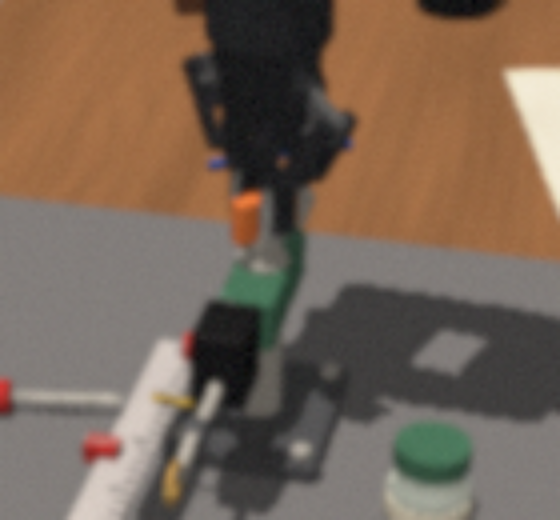

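The knob is gripped: the orange bar shows between the fingers at about px (291,144). The width reads 18 mm instead of 12 and there is an upward push, so I'll regrip slightly higher and shifted to relieve the side force, then turn.

```bash
python3 - <<'E'
from m import *
q=.07; a=YAW-.7+q
p=np.array(C(*ORG,.163))+[-.0015,.001,.006]
manip.command_gripper(.045,30)
manip.servo_line(p,rate=.05)
manip.command_gripper(0,30); rep('grip')
R=None
for i,qq in enumerate((.4,.8)):
    manip.move_to(p,ori(YAW-.7+qq)); rep('q%.2f'%qq)
s=snap('side','t.png'); cv2.imwrite('pics/tc.png',cv2.resize(cv2.imread('pics/t.png')[90:220,230:370],(560,520)))
E
```

```text
grip t18.2 p [ 0.5415 -0.1614  0.1322] F [ 2.5 -1.  -0.6] M [-0.08 -0.41 -0.04] w0.0113 g35.0 j6 0.337
q0.40 t18.6 p [ 0.5409 -0.1612  0.1321] F [1.8 0.8 1.8] M [ 0.04 -0.17  0.07] w0.0112 g35.3 j6 0.011
q0.80 t19.1 p [ 0.5403 -0.1611  0.1321] F [-1.4  1.1  4.4] M [ 0.    0.48 -0.02] w0.0110 g35.8 j6 -0.388
```

View pics/tc.png

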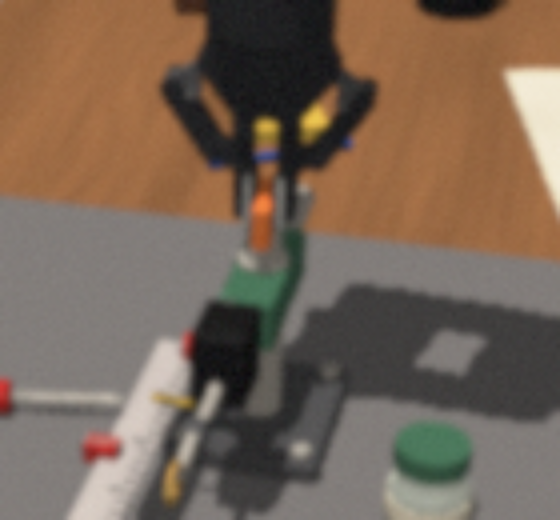

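The knob is turning with the fingers (bar gripped at px (295,145)). I'll carry on to the stop while watching the torque.

```bash
python3 - <<'E'
from m import *
p=np.array(C(*ORG,.163))+[-.0018,.001,.006]
for qq in (1.2,1.36,1.42,1.47):
    manip.move_to(p,ori(YAW-.7+qq)); rep('q%.2f'%qq)
    if abs(manip.get_torque()[2])>.6: break
E
```

```text
q1.20 t19.6 p [ 0.5397 -0.1613  0.1321] F [-4.  -0.2  7.1] M [-0.19  0.69  0.02] w0.0112 g36.0 j6 -0.789
q1.36 t19.9 p [ 0.5395 -0.1615  0.1321] F [-5.  -1.5  5.8] M [-0.39  0.86 -0.01] w0.0113 g36.1 j6 -0.950
q1.42 t20.1 p [ 0.5395 -0.1615  0.1321] F [-4.9 -1.5  6.6] M [-0.43  0.86 -0.33] w0.0112 g36.4 j6 -1.009
q1.47 t20.4 p [ 0.5394 -0.1615  0.1321] F [-5.5 -2.   7.2] M [-0.48  0.83 -1.14] w0.0114 g51.3 j6 -1.057
```

The stop is felt at about 1.4. Now I'll release, move to the head and pinch it.

```bash
cat >> m.py <<'E'
H=np.array([.5415,-.0626]); U=np.array([-np.sin(YAW),np.cos(YAW)])
E
python3 - <<'E'
from m import *
p=np.array(C(*ORG,.163))+[-.0018,.001,.006]
manip.command_gripper(.045,30)
manip.servo_line([p[0],p[1],.21],rate=.25)
manip.command_gripper(.072,30)
manip.move_to([*H,.19],ori(YAW)); manip.hold(.1)
t=snap('top','u.png');s=snap('side','us.png')
o=[q for q in comps(s['image'],(4,150,90),(16,255,255),10) if 270<q[1][0]<320 and 120<q[1][1]<160];print([(q[0].tolist()) for q in o])
manip.servo_line([*H,.088],rate=.12); rep('down')
manip.command_gripper(0,40); rep('grip')
E
```

```text
[[288, 133, 14, 19, 164]]
down t23.8 p [ 0.5421 -0.0627  0.0886] F [ 0.1 -0.2 -0.1] M [-0.04 -0.04 -0.02] w0.0724 g0.0 j6 -0.119
grip t24.2 p [ 0.5424 -0.0628  0.0894] F [-1.8 -0.7  8.8] M [-0.02 -0.18  0.09] w0.0336 g40.3 j6 -0.119
```

The width suggests the button is squeezed in. I'll draw out gently while watching the force.

```bash
python3 - <<'E'
from m import *
for d in(.006,.02,.045):
    h=H+U*d; manip.servo_line([*h,.088],rate=.06); rep('d%.3f'%d)
    if abs(manip.get_contact_force()[1])>15: print('blocked'); break
manip.hold(.2)
s=snap('side','d_s.png');t=snap('top','d_t.png')
print(proj(s,np.array([.583,-.0078,.0775])),proj(s,np.array([.583,-.0195,.0775])))
for c in(s,t):
  for nm,lo,hi in(('red',(0,140,80),(5,255,255)),('yellow',(18,110,80),(34,255,255)),('or',(4,150,90),(16,255,255))):
    print(nm,[(q[0].tolist(),q[1].round(1).tolist()) for q in comps(c['image'],lo,hi,3) if 200<q[1][0]<350 and 110<q[1][1]<240])
A=cv2.imread('pics/d_s.png')[165:225,235:305];B=cv2.imread('pics/d_t.png')[170:230,235:305]
cv2.imwrite('pics/d.png',np.hstack([cv2.resize(A,(400,343),interpolation=cv2.INTER_CUBIC),cv2.resize(B,(400,343),interpolation=cv2.INTER_CUBIC)]))
E
```

```text
d0.006 t24.4 p [ 0.5425 -0.0567  0.0894] F [-2.4 -0.7  8.4] M [-0.2  -0.15  0.  ] w0.0340 g40.3 j6 -0.108
d0.020 t24.8 p [ 0.5427 -0.0427  0.0894] F [-2.3 -2.2  8.5] M [-0.21 -0.18  0.07] w0.0340 g40.4 j6 -0.082
d0.045 t25.4 p [ 0.5431 -0.0177  0.0894] F [-3.8 -1.5  8.7] M [-0.26 -0.11  0.07] w0.0340 g40.6 j6 -0.036
[261.99670546 201.57843062] [263.31276936 198.74484238]
red [([205, 184, 27, 9, 231], [218.0, 188.1]), ([251, 201, 8, 4, 25], [254.4, 202.1])]
yellow [([299, 112, 13, 13, 134], [305.1, 118.7]), ([264, 199, 9, 4, 17], [268.9, 200.1]), ([265, 217, 4, 12, 31], [266.7, 223.0])]
or [([304, 111, 5, 2, 5], [306.0, 111.2]), ([300, 140, 3, 6, 12], [300.7, 142.0])]
red [([299, 138, 13, 27, 222], [305.2, 150.9])]
yellow [([213, 214, 7, 2, 11], [216.2, 214.5])]
or [([0, 83, 512, 301, 61568], [257.1, 216.3]), ([322, 207, 16, 14, 99], [329.7, 213.5])]
```

View pics/d.png

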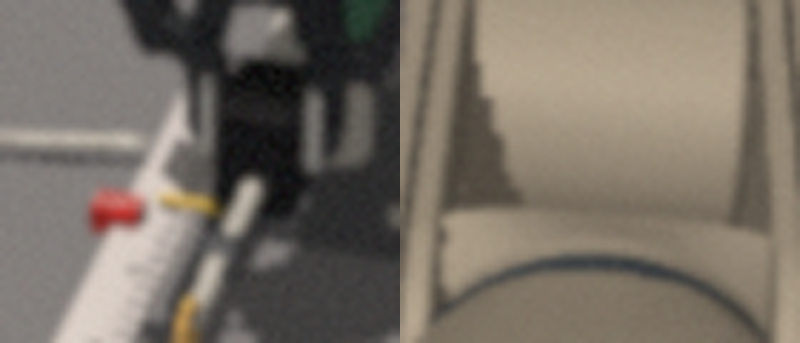

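The side view shows the pointer tip at about (263,200), short of the cursor at (254,202). In the top view the pointer is hidden behind the arm. I'll take the remaining travel from a sub-pixel reading of the first top image and cross-check it with the side view.

```bash
python3 - <<'E'
from m import *
t=snap('top');s=snap('side','e_s.png')
def cen(f,win,kind):
    I=cv2.cvtColor(cv2.imread('pics/'+f),cv2.COLOR_BGR2RGB).astype(float);x0,x1,y0,y1=win;I=I[y0:y1,x0:x1]
    w=I[...,0]-np.maximum(I[...,1],I[...,2]) if kind=='r' else np.minimum(I[...,0],I[...,1])-I[...,2]-np.abs(I[...,0]-I[...,1])*.5
    w=np.clip(w-25,0,None);Y,X=np.mgrid[y0:y1,x0:x1];return np.array([(w*X).sum(),(w*Y).sum()])/w.sum()
cu=cen('top0.png',(254,269,187,202),'r');po=cen('top0.png',(278,290,199,206),'y')
print('top cur',cu,onz(t,cu,.084),'ptr',po,onz(t,po,.0775))
for f in('side0.png','d_s.png','e_s.png'):
    w=(266,279,184,195) if f=='side0.png' else (260,274,195,206)
    c=cen(f,w,'y'); print(f,'ptr',c,onz(s,c,.0775),'cur',cen(f,(246,263,196,208),'r'))
I=cv2.cvtColor(cv2.imread('pics/top0.png'),cv2.COLOR_BGR2RGB)[190:201,254:269].astype(int)
print(I[...,0]-I[...,1]);print(I[...,1])
P=np.array([.583,-.0195,.0775]);print('side px/mm along y',(proj(s,P+[0,.01,0])-proj(s,P))/10)
for y in(-.012,-.0075,-.003):
    print(y,[proj(s,np.array([x,y,z])).round(1).tolist() for x,z in((.592,.0775),(.592,.086),(.612,.086))])
rep('now')
E
```

```text
top cur [260.56032647 194.66962385] [ 0.60074117 -0.00645929  0.084     ] ptr [283.         203.21538462] [ 0.58139083 -0.06293489  0.0775    ]
side0.png ptr [273.91826923 189.90144231] [ 0.56803658 -0.06120752  0.0775    ] cur [254.71032117 201.26941066]
d_s.png ptr [267.98457223 199.86255259] [ 0.57142062 -0.01783036  0.0775    ] cur [254.71490095 201.25983348]
e_s.png ptr [267.89396171 199.83946981] [ 0.57164577 -0.01786808  0.0775    ] cur [254.71211687 201.2781438 ]
[[  8   7   7   9  15  17  17  14  14  10  10   8   7   8   9]
 [  6   7   8  16  44  59  51  48  46  36  20  10   7   8   7]
 [  7   6   7  26  77 105  91  85  95  81  35  11   7   7   6]
 [  4   7   9  27  83 117  98  94 109  90  38  11   7   7   7]
 [  7   8   8  27  81 112  88  88 105  84  35  11   6   6   6]
 [ 12   9  10  25  75 104  81  82 100  81  33  12  10   9   9]
 [ 12  13  15  24  65  97  79  80 100  76  27  15  13  14  11]
 [ 13  15  15  24  65  96  75  78 102  71  25  15  13  14  14]
 [ 15  14  16  23  57  87  69  74  91  57  23  14  13  14  13]
 [ 14  15  14  16  25  39  38  41  41  27  16  15  14  14
[... 380 characters left out ...]
103]
 [128 126 123 115  84  64  92  88  65  64  95 111 114 115 116]
 [156 155 152 145 108  78  96  94  65  70 116 136 143 140 144]
 [163 162 160 149 108  77  95  91  63  77 126 152 159 158 157]
 [161 162 157 143 103  73  91  84  57  78 129 154 160 160 162]
 [161 162 160 151 124 101 100  89  82 103 135 154 158 161 159]
 [161 163 159 161 155 148 144 131 133 146 155 159 160 156 160]]
side px/mm along y [-0.11233862  0.2418754 ]
-0.012 [[258.7, 200.0], [258.7, 197.0], [250.3, 195.7]]
-0.0075 [[258.2, 201.1], [258.1, 198.0], [249.7, 196.8]]
-0.003 [[257.7, 202.2], [257.6, 199.1], [249.2, 197.9]]
now t25.8 p [ 0.5431 -0.018   0.0894] F [-1.8 -1.4  8.4] M [-0.2  -0.12  0.07] w0.0336 g40.5 j6 -0.037
```

```bash
python3 - <<'E'
from m import *
t=snap('top');s=snap('side')
def hullc(c,cx,cy,z0,z1,hx=.010,hy=.007):
    P=[proj(c,np.array([*(np.array([cx,cy])+np.array([np.cos(YAW),np.sin(YAW)])*a+U*b),z])) for a in(-hx,hx) for b in(-hy,hy) for z in(z0,z1)]
    h=cv2.convexHull(np.array(P,np.float32));m=cv2.moments(h);return m['m10']/m['m00'],m['m01']/m['m00'],h[:,0].min(0),h[:,0].max(0)
for y in(-.010,-.0065,-.003): print(y,hullc(s,.602,y,.074,.086),hullc(s,.602,y,.070,.082)[:2],'top',hullc(t,.602,y,.074,.086)[:2])
I=cv2.cvtColor(s['image'],cv2.COLOR_RGB2BGR)
I=s['image'].astype(int)[194:208,246:264];print((I[...,0]-I[...,1]))
J=cv2.cvtColor(cv2.imread('pics/top0.png'),cv2.COLOR_BGR2RGB).astype(int)[199:208,277:291];print(np.minimum(J[...,0],J[...,1])-J[...,2]);print(J[...,0]-J[...,1])
K=s['image'].astype(int)[194:206,258:276];print(np.minimum(K[...,0],K[...,1])-K[...,2])
E
```

```text
-0.01 (254.25638587448825, 198.97827675618544, array([249.14868, 194.51108], dtype=float32), array([259.32214, 203.46896], dtype=float32)) (254.2880289840168, 200.39935775478554) top (261.96511526731496, 194.53625707818694)
-0.0065 (253.83944663111845, 199.82482339194516, array([248.71562, 195.342  ], dtype=float32), array([258.92105, 204.33128], dtype=float32)) (253.87203834208682, 201.24787443970135) top (260.56537170274754, 194.51018975501927)
-0.003 (253.42028668568065, 200.67586062167345, array([248.28026, 196.17729], dtype=float32), array([258.51785, 205.19818], dtype=float32)) (253.45385159557372, 202.10088737360647) top (259.16553654744786, 194.48411631812453)
[[  4   4   5   6   5   4   4   5   4   4   4   4   7   7   9  11  11   8]
 [  4   6   4   6   4   3   5   6   5   5   4   5   7   9  11  12  11  10]
 [  7   3   4   6   6   5   7   7   7   4   6   5   7  11  12  11  11  11]
 [  4   4   6   4   7   9  18  23  22  18  15  14  15  13  11  12  13  14]
 [  5   5   7   5   6  23  49  61  59  54  48  40  31  24  18  13  16  19]
 [  5   5   4   6  14  43  75  83  83  85  80  7
[... 1550 characters left out ...]
4  23  14  10]]
[[ 3  7  6  9  8  7  5  4  2  3  5  2  5  4  0 -4 -2 -3]
 [ 4  6  9  9  8  4  4  4  4  5  5  3  4  3  1 -1 -5 -2]
 [ 5  8  8 10  9  8  8  7  3  3  4  4  2  4  1  4 -3 -3]
 [ 5  8  8  9 11 13 13 11 11  6  5  3  4  1  2  1 -1  1]
 [ 6 10  8 10 18 27 31 29 28 26 21 17 15 10  4  1 -2  1]
 [ 6  7  8 15 28 44 55 54 52 52 52 50 43 35 24  6 -1  4]
 [ 7  6  8 12 20 34 51 54 62 63 67 68 67 57 40 19  6  6]
 [ 6  3  7  8 11 13 19 26 31 36 38 45 52 54 44 29 12 11]
 [ 4  5  7  7  9  8  8  8 11 14 11 12 19 26 29 21 14 12]
 [ 3  5  6  7  8  7  5  6  6  5  2  3  4  7 11  9 10 10]
 [ 7  4  8 10  8  8  8  6  7  5  3  2  2  2  0  3  9 11]
 [ 7  7  9  7  8  6  7  7  6  6  4  5  3 -1  0  5  9 11]]
```

Both views agree on about 56.7 mm of travel in total. I'll move there and check.

```bash
python3 - <<'E'
from m import *
h=H+U*.0567; manip.servo_line([*h,.088],rate=.03); manip.hold(.5); rep('end'); print(h)
s=snap('side','f_s.png')
I=s['image'].astype(float)
def cen(win,kind):
    x0,x1,y0,y1=win;J=I[y0:y1,x0:x1]
    w=J[...,0]-np.maximum(J[...,1],J[...,2]) if kind=='r' else np.minimum(J[...,0],J[...,1])-J[...,2]-np.abs(J[...,0]-J[...,1])*.5
    w=np.clip(w-25,0,None);Y,X=np.mgrid[y0:y1,x0:x1];return np.array([(w*X).sum(),(w*Y).sum()])/w.sum()
c=cen((260,274,196,210),'y');print('ptr',c,onz(s,c,.0775),'cur',cen((246,260,196,208),'r'))
K=I.astype(int)[196:210,250:276];print(np.minimum(K[...,0],K[...,1])-K[...,2])
E
```

```text
end t26.9 p [ 0.5433 -0.0062  0.0893] F [-2.7 -1.9  9.2] M [-0.23 -0.11  0.04] w0.0341 g40.6 j6 -0.015
[ 0.54252054 -0.00590919]
ptr [266.33060109 202.77868852] [ 0.57218727 -0.00568364  0.0775    ] cur [254.69396552 201.28275862]
[[ 3  4  4  4  3  2  3  4  6  7  8  8  6  4  4  5  3  3  3  2  2  0 -2  1
  -2 -1]
 [ 2  4  4  2  2  4  3  6  7  7  9  6  7  3  4  2  4  6  3  2  2 -2  0 -1
  -1 -1]
 [ 2  4  4  4  3  5  3  5  7  8  8  8  6  5  5  1  3  4  2  3  0  2  0  0
  -1  0]
 [ 1  5  6  7  8  7  5  7  6  8  8  7  9  5  5  4  3  3  4  1  4  2  1  1
   0  4]
 [ 5  5  5  5  9  8  7  8  6  7  9 13 11 14 13 12  9  6  5  4  2  1  1 -3
   2  4]
 [ 4  5  4  3  7  7  6  6  8  7 14 24 30 34 36 29 25 24 18 15 12  8  5 -5
   2  9]
 [ 3  3  2  3  4  4  4  4  4  6 21 40 54 61 59 53 53 53 45 42 36 27 10  0
   6  9]
 [ 1  2  0  4  4  3  3  5  3  6 16 28 43 54 60 60 65 71 66 66 61 43 13  4
   9 10]
 [ 3  3  0  3  6  4  3  7  4  4  7 11 15 20 25 30 38 44 44 48 46 33 12  8
  10 11]
 [ 3  3  3  4  7  8  7  7  7  8  8  8  7  5  8 10 13 13 15 14 18 15  7  8
  12 13]
 [ 3  2  3  6  6  9  7  8  7  8  8  8  8  6  5  6  6  5  3  6  3  4  6 11
  12 11]
 [ 4  4  5  7  8  6  7  8  9  7  7  7  7  5  5  7  7  2  3  0  0  2  6 10
  11 11]
 [ 5  5  7  8  9  9  7  7  8  8  9  8  7  6  6  5  5  3  2  1 -1  0  4  9
  11  9]
 [ 4  5  7  8  9  7  7  9  8  7  9  6  6  6  5  3  3  0  3 -1  1  1  1  3
   7  4]]
```

```bash
python3 -c "
from rig import manip
print(manip.sign_off())"
```

```text
the job is handed in; nothing more can be done
None
```

I handed the job in at about 27 s: the knob is at its anticlockwise stop (judged by torque), and the head is drawn out about 57 mm, with the pointer within about 1 mm of the cursor line by my measurements. The arm is still holding it at 40 N with the button squeezed in, judging by the grip width and the arm drawing out freely; the cursor has not moved, and I did not re-check the block, jar and screwdriver at the end.

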